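# Discharge the coater's high-tension set at its guarded remote

### The arm

A 6-joint arm with a two-finger parallel gripper is mounted at the origin on a cart in front of the work surface, level with it; the furniture and walls round the work are solid. World frame = base frame: x ahead of the robot, y to its left, z up, the work surface at z = 0. Lengths are in m, angles in rad, forces in N, time in s.
With the tool pointing down it reaches from about 0.3 to 0.875 m from the base axis. Payload 6.4 kg.
Tool frame: the origin (TCP) lies at the very end of the fingers, on their centre line; the grasp point (between the pads) lies 19 mm behind it; z points along the fingers, y is the line along which they close (so a half turn about z gives the same grasp; the last joint's range is limited). The gripper opens to 85 mm and grips with 20 to 120 N. Pads are 22 mm wide; open, the fingers measure 114 mm over their backs; the gripper's body (76 mm by 85 mm) begins 54 mm behind the grasp point. The pads swing forward as they close: fully open they stand 13 mm farther back than shut.
Start: joints at [1.14, 0.181, 1.607, -0, 1.354, -0.206], TCP at [0.128, 0.561, 0.231] pointing down, gripper open.
Joint ranges: [-2.99, 2.99], [-0.89, 2.07], [0.3, 2.58], [-1.14, 4.28], [0, 2.63], [-3.12, 3.12]. Speed limits (rad/s): [2.57, 2.57, 3.01, 3.14, 3.14, 3.14].

### API

Orientations are given as a unit quaternion [w, x, y, z].
In Python, from bench import ctrl gives the robot as it stands.
- The arm moves only by the tool jog_arm, never from a script. Its argument "series" is a list that holds one entry, the list of rows, each a list of 7 numbers: the shift along the tool's x, y, z in mm, then the turn, a rotation vector about the tool's x, y, z in rad, then the finger opening in mm, from 0 to 85.4. In form: [[[tx, ty, tz, rx, ry, rz, gripper], ...]]. A call has exactly 10 rows; each row shifts and turns the commanded pose from where the row before left it, along the tool's axes as they then stand; what a row does not reach is not made up. A row lasts 1/10 s, in which the tool goes at most 50 mm and 8.59 degrees, less where a joint would pass 70% of its speed; a pose out of reach is approached as far as the arm can. A call with a gripper value outside its range is refused whole. The fingers move at their own pace and stop on an object; the grip force is fixed at half the most. Time passes only in rows, so rows that do not move let the fingers close, or fill a call up. It gives the time, the measured TCP pose, the force, the opening and the grip force at its end, in the units of the state.
- ctrl.get_obs(): the state, without advancing time (a new reading comes with each control period).
- ctrl.camera(name): name is "scene" or "top" or "wrist"; returns a dict with "frame" (400x640x3 uint8, blue, green, red), "z_map" (400x640 float32, m along the optical axis (not along the pixel's ray), 0 where there is no reading), "fx", "fy", "cx", "cy" (pixels), "xyz" and "rotation" of the camera in the world. Camera axes: x right, y down, z forward; pixel columns grow to the right and rows downward; lengths in m; the calibration is good to about 2 mm. A picture is of the moment at which its call begins.
- ctrl.hand_in(): hands the job in; it is judged then, once.
The state is a dict: "time_s": time; "q": joint angles; "dq": joint speeds; "joint_efforts": joint torques, N m; "eef_pos": TCP position; "eef_rot": TCP orientation; "wrist_force": force on the tool from outside, world axes, zero at the start; "torque": the same for the moment, N m; "opening": opening from 0.0 (shut) to 1.0 (fully open); "grasp_force": force on a finger pad.
Only numpy, scipy, OpenCV 4.12 (cv2) and the standard library are available. Lean on these libraries where they do the work, as an engineer would, in place of code of your own. Each camera call takes 0.05 s, during which the arm holds its last target. There are 200 camera calls.

### The job

Before the bell jar may be lifted, discharge the coater's high-tension set at the steel-cased remote on the coater's top, using only closed fingertips: press down the thumb tab of the catch so that the clear cover springs up, press the wide mushroom key fully down and keep it down for two seconds, let it up, then press the small round reset key fully down and let it go. Finally push the cover down until the catch snaps over it and take the hand away. Grasp and lift nothing, leave the remote where it stands, and do not disturb the things round it.

Things in the scene. Friction and masses are not known exactly. Their poses are not given: they have to be found in the camera images.
- remote: steel-cased grey box, loose, 1.3 kg, 80 x 103 x 52 mm with the cover shut, stands on the surface. Origin: centre of underside; x points from the catch to the hinge (yaw 0: catch faces the robot). Clear cover, 94 mm along y, 4 mm thick, over a well 45 x 90 mm, rim 48, floor 34 mm above the underside. In it: mushroom key at x=-6, y=+22 mm, reset key at x=-6, y=-24 mm
- catch (a joint): rocking of the catch, rad: 0 at rest, nose hooked over the cover's tongue; grows to 0.32 as the thumb tab in front is pressed down; springs back (1.3 N at the tab to start, 3 N at the stop). Past about 0.25 the cover is free and springs up by itself. The nose has a sloping top: a cover pushed down wedges it aside and snaps under it
- catch_pad (a point): middle of the top of the catch's thumb tab, a dark ribbed plate 25 mm (x) by 24 mm (y) that juts out in front of the remote, at x=-60 mm, 48 mm above the underside at rest; pressed fully, this point sinks 9 mm. The upright arm of the catch, 24 mm behind this point, leans 9 mm towards it as it is pressed
- cover (a joint): angle of the clear cover about its hinge at the far side, rad: 0 is flat shut, 1.5 is nearly upright, its stop, where a light spring holds it (under 0.1 N m). Pushing it shut past the catch takes about 6 N near its free edge; it then rests at 0.01, held by the catch
- cover_hinge (a point): middle of the cover's hinge line, at x=+26 mm, 50 mm above the underside (remote frame); the line runs along the remote's y; turns with the cover
- cover_edge (a point): point on the cover's outer (upper) face in the middle of its free edge, 48 mm from the hinge line; the free edge with its steel tongue ends 58 mm from the hinge line. With the cover up, this face looks away from the keys
- discharge (a joint): travel of the mushroom key, m: 0 is up, 0.005 fully down; sprung, 4 N at the bottom
- discharge_top (a point): middle of the top of the mushroom key, head 30 mm wide; its top is 46 mm above the remote's underside when up
- reset (a joint): travel of the reset key, m: 0 is up, 0.004 fully down; sprung, 3 N at the bottom
- reset_top (a point): middle of the flat top of the reset key, 16 mm wide; its top is 46 mm above the remote's underside when up
- tape_roll: bystander: roll of copper tape lying flat, 68 mm wide, 20 mm high; origin at the middle of its underside
- carbon_tin: bystander: round tin, 58 mm wide, 36 mm high; origin at the middle of its underside
- spare_knob: bystander: black lobed knob, 40 mm wide, 21 mm high; origin at the middle of its underside
- dropper_bottle: bystander: small dropper bottle, 29 mm wide, 93 mm high; origin at the middle of its underside
- coating_unit: the coater itself, fixed and solid; its flat top is the work surface. Origin on the floor. About an upright axis at x=+50, y=+94 mm from this origin (world axes) stand a round base 342 mm across up to 139 mm above the work surface and on it a clear guard tube 310 mm across up to 480 mm; two knobs jut 35 mm from the base's front. Keep the wrist clear: near the remote lean the hand back to the robot

How it is judged:
On the way, in this order (a step that is already met when the one before it is completed fails the run):
1. the catch has been pressed and the cover has sprung up (value of joint cover above 1.2 rad and value of joint discharge below 0.001 m), for 0.1 s.
2. the mushroom key is kept fully down (over 4 mm) for at least 1.6 s (value of joint discharge above 0.004 m and value of joint reset below 0.001 m), for 1.6 s.
3. with the mushroom key up again, the reset key is pressed down (over 3 mm) (value of joint reset above 0.003 m and value of joint discharge below 0.001 m), for 0.1 s.
4. the cover is shut under the catch (value of joint cover below 0.04 rad and value of joint catch below 0.06 rad), for 0.2 s.
At the end, for the whole second after the job is handed in: The cover is shut (below 0.04 rad) with the catch back over it (below 0.06 rad), both keys are up (within 1 mm), and the remote stands at rest within 25 mm of where it stood (all of step 4 and value of joint each of discharge, reset below 0.001 m and distance of remote from where it was at the start of the episode below 0.025 m and angle between remote's own z axis and vertical below 0.05 rad and linear speed of remote below 0.01 m/s); the robot touches nothing.
It fails at once if both keys pressed at once (value of joint each of discharge, reset above 0.0015 m).
It fails at once if the remote lifted (over 8 mm), tipped or shifted more than 25 mm (height (world z) of remote above 0.008 m or angle between remote's own z axis and vertical above 0.15 rad or distance of remote from where it was at the start of the episode above 0.025 m).
It fails at once if a bystander lifted or moved more than 20 mm (distance of any of tape_roll, carbon_tin, spare_knob, dropper_bottle from where it was at the start of the episode above 0.02 m).
It also fails if it takes over 58 s, if anything falls off the work surface, if the arm or the gripper's body presses on something with over 40 N, if the wrist force passes 120 N, or if a joint passes its speed limit or range.

## Working session

There is one attempt and no reset: what is moved stays moved. The work goes in short steps, Python scripts to look and compute and a tool call to move; the robot and the scene stay as the last step left them, time stands still between calls to the robot, and variables do not carry over. Pictures are saved under pics/ and viewed, at most 12 in all, crops included, and the job is handed in when it is done.

Besides the shell and the picture viewer there is one more tool, called as name([rows], argument=value, ...), one row to a line, values as JSON. jog_arm: Moves the arm, as the interface text tells. Its arguments: {"type":"object","properties":{"series":{"type":"array"}},"required":["series"]}

```bash
mkdir -p pics; ls
python3 - <<'E'
from bench import ctrl
import cv2,pickle
d={}
for n in("scene","top"):
    c=ctrl.camera(n);d[n]=c;cv2.imwrite(f"pics/{n}0.png",c["frame"]);print(n,c["fx"],c["cx"],c["cy"],c["xyz"],c["rotation"])
pickle.dump(d,open("d0.pkl","wb"))
o=ctrl.get_obs();print(o)
E
```

```text
pics
scene 487.71745000744664 318.1256145802733 201.8325566827705 [-0.27517413  1.58572943  0.48019279] [ 0.12525411 -0.23071316  0.82433702 -0.50154893]
top 397.01931288388465 321.52774167563854 207.93734655450055 [0.29605001 0.14876098 0.88385926] [ 0.06172029 -0.70021362  0.70877904 -0.05936122]
{'time_s': 0.1, 'q': array([ 1.13971680e+00,  1.81434630e-01,  1.60789072e+00, -1.87615911e-05,
        1.35378334e+00, -2.06290133e-01]), 'dq': array([ 0.00020377, -0.00094334, -0.00310486, -0.00056614,  0.00081513,
       -0.00107645]), 'joint_efforts': array([ 1.08758127e-05, -4.45883632e+01, -3.52236307e+01, -2.76191950e-04,
        4.30278407e-03, -5.52217386e-05]), 'eef_pos': array([0.12794601, 0.56009103, 0.23050065]), 'eef_rot': array([-2.28803385e-04,  1.12156163e-01,  9.93690304e-01, -7.22722809e-04]), 'wrist_force': array([-0.93646925,  0.79107471,  0.06076682]), 'torque': array([0.0233614 , 0.03275129, 0.0192215 ]), 'grasp_force': 0.0, 'opening': 0.9974015670314537}
```

View pics/top0.png

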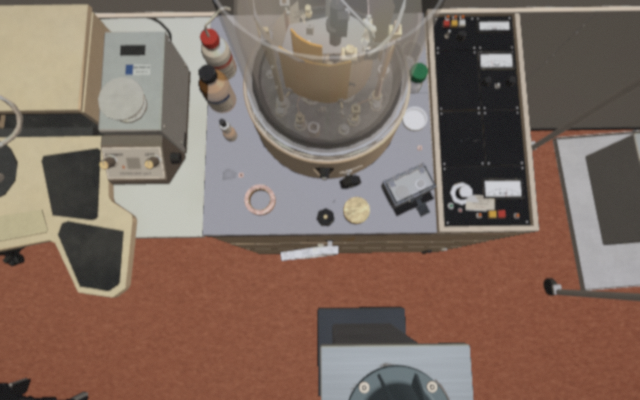

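View pics/scene0.png

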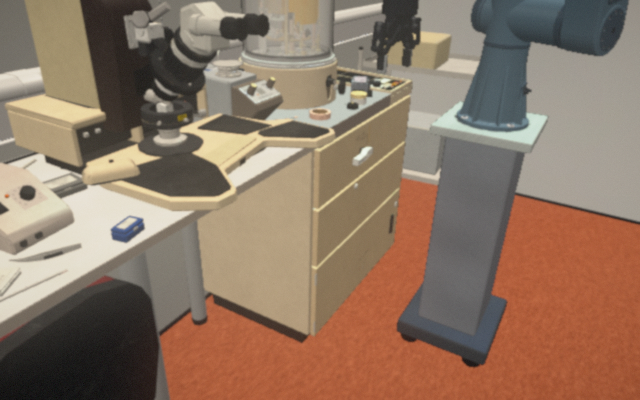

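The top view shows the remote near (410,188) with its thumb tab at (422,209), toward the robot. The tape roll is at (260,199), the knob at (325,216), the tin at (357,210), the base knob at (350,181) and the dropper at (227,128). The scene view shows the remote only small, near (360,85).

```bash
cat > h.py <<'E'
import numpy as np, cv2
from scipy.spatial.transform import Rotation as R
def rot(q): return R.from_quat(np.asarray(q)[[1,2,3,0]])
def cloud(c):
    v,u=np.mgrid[:400,:640]; z=c["z_map"]
    p=np.stack([(u-c["cx"])/c["fx"]*z,(v-c["cy"])/c["fy"]*z,z],-1)
    return p@rot(c["rotation"]).as_matrix().T+c["xyz"]
def ray(c,u,v,h):
    d=rot(c["rotation"]).apply([(u-c["cx"])/c["fx"],(v-c["cy"])/c["fy"],1]); return c["xyz"]+d*(h-c["xyz"][2])/d[2]
def proj(c,p):
    q=rot(c["rotation"]).inv().apply(np.asarray(p)-c["xyz"]); return q[...,0]/q[...,2]*c["fx"]+c["cx"],q[...,1]/q[...,2]*c["fy"]+c["cy"]
E
python3 - <<'E'
import pickle
from h import *
c=pickle.load(open("d0.pkl","rb"))["top"]
P=cloud(c);z=P[...,2]
print(np.median(z[215:225,300:315]),np.median(z[185:190,400:410]))
np.set_printoptions(linewidth=250)
print((z[160:222:3,376:446:3]*1000).astype(int))
m=((z>.042)&(z<.062)).astype(np.uint8);m[:160]=0;m[222:]=0;m[:,:376]=0;m[:,446:]=0
pts=P[m>0][:,:2].astype(np.float32)
print(len(pts),cv2.minAreaRect(pts*1000))
for n,(u,v) in dict(tape=(260,199),knob=(325,216),tin=(357,210),bknob=(350,181)).items(): print(n,ray(c,u,v,.02))
cv2.imwrite("pics/c1.png",cv2.resize(c["frame"][155:225,370:450],None,fx=7,fy=7,interpolation=cv2.INTER_CUBIC))
E
```

```text
0.00043358311803692873 0.052150577813074805
[[  4   2   0  -1  -2   0   0   0   0  -2   0   0   0   0  -2   0   0  -1   0  -3  10   8   0   4]
 [ -1   0   0   0   0   0   1   0   1   3   1   0   1   1   2  48   1   2   1  -5  11  10   1   1]
 [  0   1   0   0   1   0   0  -1  -1   1   0   1   2  45  51  52  54  -1   0  -5   8  11   0  -1]
 [  1   0   0   1   0   1   2   0   1   1   1  46  51  51  51  51  51  44   0  -6   8   8   0   1]
 [  0   0   1   1  -2   2   2  -2  -2  48  52  52  54  51  52  51  53  51   0 -11   7   8   0   0]
 [  3   1   0   0   1   0   0  47  52  50  49  51  49  50  50  53  53  54  46 -14   8   9   2   0]
 [  0  -1   1   0  46  47  53  49  51  53  52  51  53  52  51  51  52  51  51  -1   7   8   1   0]
 [  0   0   0  47  51  50  52  51  51  51  53  50  51  54  52  50  50  50  51 883   5   6   2   0]
 [  0   1  27  48  51  51  51  51  49  51  50  51  54  53  50  51  49  55  52  50   6   8  -2   1]
 [  0  -1  17  41  51  51  51  52 883  53  53  50  50  52 883  51  51  53  52  48   4   8  -1   0]
 [ -1   0   1  26  47  54  50  52  55  53  50  50  48  52  50  52 
[... 592 characters left out ...]
9  47  45   1   1  -2   7  10  -2]
 [  0   5   0   0  -1   0   1   2   2   3   1   1   0   0  48  48  47  46   2   0  -3   7   7  -1]
 [  2   0   0   0   1  -1   0   3   0   2   0   0   2   1   0  49  46  -1   0   0  -5   6   6  -1]
 [  0  -1   1   1  -1   0   0   0   0   1  -1  -1   0   1  -2   0   0  -3   0   2  -7   7   8   0]
 [  0   0   0   2   0   1   0   0   0   1   0   2  -1   1   1  -4   3  -1  -1   1  -7   6   6  -1]]
1446 ((472.5931091308594, -48.22345733642578), (104.20050048828125, 100.89412689208984), 24.130346298217773)
tape [0.46746998 0.2870135  0.02      ]
knob [0.42753859 0.14333809 0.02      ]
tin [0.44004115 0.07259536 0.02      ]
bknob [0.50590376 0.08644997 0.02      ]
```

View pics/c1.png

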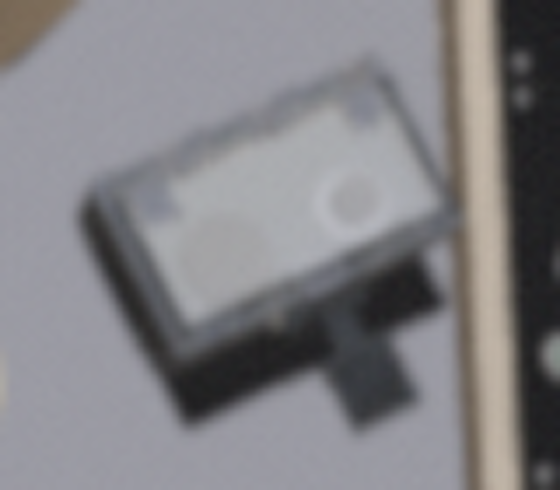

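The crop shows the mushroom key at crop (222,248), the reset key at (355,198) and the tab at (370,378). The remote is turned about 20-25° and the tab is offset towards -y.

Run:
```python
import pickle
from h import *
c=pickle.load(open("d0.pkl","rb"))["top"]
P=cloud(c);z=P[...,2]
f=lambda a,b,h: ray(c,370+(a+.5)/7-.5,155+(b+.5)/7-.5,h)
M=f(222,248,.046);S=f(355,198,.046);T=f(370,378,.048);print("M,S,T",M,S,T)
d=(M-S)[:2];print("keyyaw",np.degrees(np.arctan2(-d[0],d[1])),np.linalg.norm(d))
m=((z>.042)&(z<.065)).astype(np.uint8);m[:160]=0;m[222:]=0;m[:,:376]=0;m[:,446:]=0
tab=m.copy();m=cv2.morphologyEx(m,cv2.MORPH_OPEN,np.ones((17,17)))
pts=P[m>0][:,:2].astype(np.float32);(ce,sz,a)=cv2.minAreaRect(pts*1000);print(ce,sz,a)
co=np.array([f(a,b,.050)[:2] for a,b in[(95,190),(370,60),(460,215),(180,350)]]);print("corners",co, co.mean(0)); e=co[0]-co[1];print(np.degrees(np.arctan2(-e[0],e[1])),np.linalg.norm(e));e=co[3]-co[2];print(np.degrees(np.arctan2(-e[0],e[1])),np.linalg.norm(e))
```

```text
M,S,T [ 0.47823819 -0.0217623   0.046     ] [ 0.49351084 -0.06354801  0.046     ] [ 0.43671746 -0.06455858  0.048     ]
keyyaw 20.077321657047406 0.04448931558548755
(0.0, 0.0) (0.0, 0.0) 0.0
corners [[ 0.49611867  0.01726639]
 [ 0.53640907 -0.06956156]
 [ 0.4868004  -0.09445711]
 [ 0.4457565  -0.00669997]] [ 0.49127116 -0.03836306]
24.89250776664909 0.09572046886978065
25.065432922664325 0.09688094585843732
```

jog_arm([
  [[-20,-28,0,0,0,0,0],[-20,-28,0,0,0,0,0],[-20,-28,0,0,0,0,0],[-20,-28,0,0,0,0,0],[-20,-28,0,0,0,0,0],[-20,-28,0,0,0,0,0],[-20,-28,0,0,0,0,0],[-20,-28,0,0,0,0,0],[-20,-28,0,0,0,0,0],[-20,-28,0,0,0,0,0]],
])

```text
time_s: 1.1
eef_pos: [0.2607, 0.2417, 0.2311]
eef_rot: [-0.0, 0.112, 0.994, -0.0]
wrist_force: [1.0, -0.0, 0.0]
opening: -0.003
grasp_force: 0.0
```

jog_arm([
  [[-20,-28,0,0,0,0,0],[-20,-28,0,0,0,0,0],[-20,-28,0,0,0,0,0],[-20,-28,0,0,0,0,0],[-20,-28,0,0,0,0,0],[-20,-28,0,0,0,0,0],[-20,-28,0,0,0,0,0],[-20,-28,0,0,0,0,0],[-20,-28,0,0,0,0,0],[-20,-28,0,0,0,0,0]],
])

```text
time_s: 2.1
eef_pos: [0.3934, -0.0759, 0.231]
eef_rot: [-0.0, 0.112, 0.994, 0.0]
wrist_force: [-0.4, -0.0, 0.1]
opening: 0.003
grasp_force: 0.0
```

jog_arm([
  [[0,0,0,0,0,0.14,0],[0,0,0,0,0,0.14,0],[0,0,0,0,0,0.14,0],[0,0,0,0,0,0.14,0],[0,0,0,0,0,0.14,0],[0,0,0,0,0,0.14,0],[0,0,0,0,0,0.14,0],[0,0,0,0,0,0.14,0],[0,0,0,0,0,0.14,0],[0,0,0,0,0,0.14,0]],
])

```text
time_s: 3.1
eef_pos: [0.393, -0.0744, 0.231]
eef_rot: [-0.0, 0.728, 0.686, -0.0]
wrist_force: [0.1, 0.5, 1.1]
opening: 0.001
grasp_force: 0.0
```

```bash
cat >> h.py <<'E'
YAW=np.radians(25); O=np.array([.491,-.039,0]); LEAN=np.radians(20)
RM=R.from_euler("z",YAW)
RT=RM*R.from_euler("x",np.pi)*R.from_euler("y",LEAN)   # tool x=remote x, y=-remote y, leaned back
def W(p): return O+RM.apply(np.asarray(p)/1000)      # remote mm -> world
def go(p,o):  # shift in tool axes (mm) and turn to bring TCP to world p, RT
    r=rot(o["eef_rot"]); print("tcp",o["eef_pos"].round(4),"rem(mm)",(RM.inv().apply(o["eef_pos"]-O)*1000).round(1),"F",o["wrist_force"].round(2),"t",o["time_s"],"open",o["opening"])
    print("turn",(r.inv()*RT).as_rotvec().round(3),"shift now-axes",(r.inv().apply(p-o["eef_pos"])*1000).round(1),"shift RT-axes",(RT.inv().apply(p-o["eef_pos"])*1000).round(1))
E
python3 - <<'E'
import pickle
from h import *
from bench import ctrl
from scipy.optimize import least_squares
c=pickle.load(open("d0.pkl","rb"))["top"]
P=cloud(c);z=P[...,2];s=np.s_[120:185,240:410]
p=P[s][(z[s]>.05)&(z[s]<.13)][:,:2];print(len(p))
f=least_squares(lambda q:np.hypot(*(p-q).T)-.171,[.66,.1],loss="soft_l1",f_scale=.003);print("base axis",f.x,"remote dist",np.hypot(*(O[:2]-f.x)))
o=ctrl.get_obs();go(W([-60-3+10,0,90]),o);print(o["q"].round(2),RT.apply([0,0,1]))
E
```

```text
1944
base axis [0.6878454  0.13583415] remote dist 0.26327759881960155
tcp [ 0.393  -0.0744  0.231 ] rem(mm) [-103.8    9.4  231. ] F [0.12 0.47 1.1 ] t 3.1 open 0.0008004378031945255
turn [-0.188  0.315  1.063] shift now-axes [ 15.9  49.2 140.9] shift RT-axes [ -0.5   9.4 149.8]
[-0.49 -0.24  2.02 -0.    1.36 -0.43] [ 0.30997552  0.14454396 -0.93969262]
```

jog_arm([
  [[0,0,0,0,0,0.135,0],[0,0,0,0,0,0.135,0],[0,0,0,0,0,0.135,0],[0,0,0,0,0,0.135,0],[0,0,0,0,0,0.135,0],[0,0,0,0,0,0.135,0],[0,0,0,0,0,0.135,0],[0,0,0,0,0,0.135,0],[0,0,0,0,0.12,0,0],[0,0,0,0,0.12,0,0]],
])

```text
time_s: 4.1
eef_pos: [0.3939, -0.0739, 0.2313]
eef_rot: [-0.026, 0.969, 0.216, 0.119]
wrist_force: [-0.2, 0.1, -1.0]
opening: -0.005
grasp_force: 0.0
```

jog_arm([
  [[0,0,0,0,0.109,0,0],[0,0,0,0,0,0,0],[0,10,20,0,0,0,0],[0,0,20,0,0,0,0],[0,0,20,0,0,0,0],[0,0,20,0,0,0,0],[0,0,20,0,0,0,0],[0,0,20,0,0,0,0],[0,0,0,0,0,0,0],[0,0,0,0,0,0,0]],
])

```text
time_s: 5.1
eef_pos: [0.4347, -0.0657, 0.1185]
eef_rot: [-0.038, 0.961, 0.214, 0.169]
wrist_force: [-0.5, 0.8, 0.3]
opening: 0.002
grasp_force: 0.0
```

Run:
```python
from h import *
from bench import ctrl
o=ctrl.get_obs();go(W([-53,0,56]),o);print(o["q"].round(2))
for n in("wrist","top"):
    c=ctrl.camera(n);cv2.imwrite(f"pics/{n}1.png",c["frame"] if n=="wrist" else cv2.resize(c["frame"][150:230,365:455],None,fx=6,fy=6,interpolation=cv2.INTER_CUBIC))
```

```text
tcp [ 0.4347 -0.0657  0.1185] rem(mm) [-62.3  -0.4 118.5] F [-0.45  0.8   0.28] t 5.1 open 0.001603801818566891
turn [-0.002  0.002  0.002] shift now-axes [-12.6  -0.3  61.9] shift RT-axes [-12.7  -0.4  61.9]
[-0.66 -0.16  2.25  0.39  0.93  0.26]
```

View pics/wrist1.png

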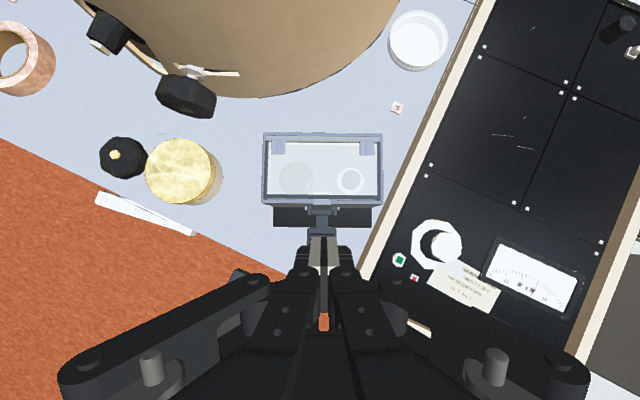

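The wrist view shows the remote square to the tool. The mushroom key is at (296,178), the reset at (350,181), the cover at (262-382, 133-203), the tab top at about (321,220) and the closed fingertips at about (322,240).

Run:
```python
from h import *
from bench import ctrl
c=ctrl.camera("wrist");f=c["frame"]
np.save("pics/w.npy",f)
for n,u,v,h in[("M",296,178.5,.046),("S",350.5,180.5,.046),("hingeL",264,134,.05),("hingeR",382,134,.05),("frontL",263,203,.05),("frontR",382,203,.05)]:
    p=ray(c,u,v,h);print(n,p.round(4),(RM.inv().apply(p-O)*1000).round(1))
print("expected tab px",proj(c,W([-60,0,48])),"tcp px",proj(c,ctrl.get_obs()["eef_pos"]))
cv2.imwrite("pics/w2.png",cv2.resize(f[120:250,250:395],None,fx=5,fy=4.6,interpolation=cv2.INTER_CUBIC)[:598])
```

```text
M [ 0.4759 -0.0215  0.046 ] [-6.3 22.2 46. ]
S [ 0.4936 -0.0633  0.046 ] [ -7.9 -23.1  46. ]
hingeL [0.4978 0.018  0.05  ] [30.2 48.8 50. ]
hingeR [ 0.5393 -0.0707  0.05  ] [ 30.4 -49.1  50. ]
frontL [ 0.4459 -0.0066  0.05  ] [-27.2  48.4  50. ]
frontR [ 0.4868 -0.0941  0.05  ] [-27.1 -48.2  50. ]
expected tab px (np.float64(322.6032714455027), np.float64(243.6689526947846)) tcp px (np.float64(325.03718848221644), np.float64(254.44538563370403))
```

View pics/w2.png

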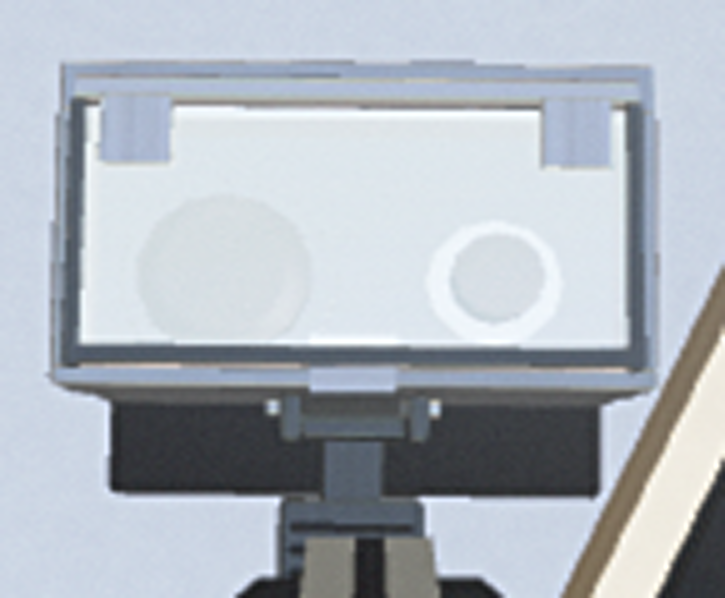

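jog_arm([
  [[-3.4,0,12,0,0,0,0],[-3.4,0,12,0,0,0,0],[-3.4,0,12,0,0,0,0],[-3.4,0,12,0,0,0,0],[-3.4,0,11,0,0,0,0],[-0.7,0,1.9,0,0,0,0],[-0.7,0,1.9,0,0,0,0],[-0.7,0,1.9,0,0,0,0],[-0.7,0,1.9,0,0,0,0],[0,0,0,0,0,0,0]],
])

```text
time_s: 6.25
eef_pos: [0.4389, -0.0649, 0.0496]
eef_rot: [-0.037, 0.961, 0.213, 0.17]
wrist_force: [-1.5, -1.3, 1.3]
opening: -0.005
grasp_force: 0.7
```

Run:
```python
from h import *
from bench import ctrl
go(W([-58,0,42]),ctrl.get_obs())
```

```text
tcp [ 0.4389 -0.0649  0.0496] rem(mm) [-58.2  -1.5  49.6] F [-1.46 -1.27  1.29] t 6.25 open -0.005086282671541116
turn [ 0.001 -0.     0.001] shift now-axes [-2.4 -1.5  7.2] shift RT-axes [-2.4 -1.5  7.2]
```

jog_arm([
  [[-0.5,0,1.4,0,0,0,0],[-0.5,0,1.4,0,0,0,0],[-0.5,0,1.4,0,0,0,0],[-0.5,0,1.4,0,0,0,0],[-0.5,0,1.4,0,0,0,0],[-0.5,0,1.4,0,0,0,0],[0,0,0,0,0,0,0],[0,0,0,0,0,0,0],[0,0,0,0,0,0,0],[0,0,0,0,0,0,0]],
])

```text
time_s: 7.25
eef_pos: [0.4384, -0.0644, 0.0402]
eef_rot: [-0.038, 0.961, 0.213, 0.169]
wrist_force: [-4.5, -2.1, 1.9]
opening: 0.003
grasp_force: 2.1
```

Run:
```python
from h import *
from bench import ctrl
go(W([-58,0,36]),ctrl.get_obs())
c=ctrl.camera("top");z=cloud(c)[...,2]
print("max z",z[160:205,378:440].max(), ((z[160:205,378:440]>.06)&(z[160:205,378:440]<.2)).sum()); cv2.imwrite("pics/t2.png",c["frame"])
c=ctrl.camera("wrist");cv2.imwrite("pics/w3.png",c["frame"])
```

```text
tcp [ 0.4384 -0.0644  0.0402] rem(mm) [-58.4  -0.8  40.2] F [-4.51 -2.15  1.93] t 7.25 open 0.0028818238768233105
turn [-0.  0.  0.] shift now-axes [-1.  -0.8  4.1] shift RT-axes [-1.  -0.8  4.1]
max z 0.8838592581653176 200
```

View pics/w3.png

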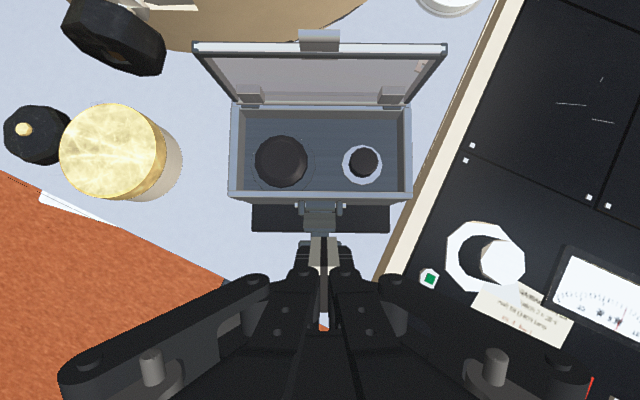

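The cover is open. The mushroom key shows at (281,161) and the reset key at (363,162). I'll back off and re-measure.

jog_arm([
  [[0,0,-3,0,0,0,0],[0,0,-5,0,0,0,0],[0,0,-8,0,0,0,0],[0,0,-10,0,0,0,0],[0,0,-10,0,0,0,0],[0,0,-6,0,0,0,0],[0,0,0,0,0,0,0],[0,0,0,0,0,0,0],[0,0,0,0,0,0,0],[0,0,0,0,0,0,0]],
])

```text
time_s: 8.35
eef_pos: [0.4253, -0.0702, 0.0793]
eef_rot: [-0.038, 0.961, 0.213, 0.169]
wrist_force: [-0.1, 0.0, -0.6]
opening: -0.001
grasp_force: 0.0
```

Run:
```python
from h import *
from bench import ctrl
go(W([4,22,56]),ctrl.get_obs())
c=ctrl.camera("wrist");f=c["frame"]
g=(f.max(2)<70).astype(np.uint8)
n,l,s,ce=cv2.connectedComponentsWithStats(g)
ex=[proj(c,W([-6,22,46])),proj(c,W([-6,-24,46]))];print(ex)
for i in range(1,n):
    if 100<s[i,4]<6000 and 100<ce[i][1]<230 and 220<ce[i][0]<420:
        p=ray(c,*ce[i],.046);print(s[i],ce[i].round(1),(RM.inv().apply(p-O)*1000).round(1))
# cover / rim corner px for sanity
```

```text
tcp [ 0.4253 -0.0702  0.0793] rem(mm) [-72.8  -0.5  79.3] F [-0.12  0.02 -0.64] t 8.35 open -0.0011203553282623784
turn [-0.001  0.     0.   ] shift now-axes [ 64.2 -22.5  48.2] shift RT-axes [ 64.2 -22.5  48.2]
[(np.float64(292.1091633069124), np.float64(152.46761800079116)), (np.float64(358.49764685349845), np.float64(152.50580199110703))]
[ 270  134   41   42 1275] [289.1 153.8] [-6.9 24.1 46. ]
[345 144  22  24 390] [355.1 155.2] [ -7.9 -21.6  46. ]
[ 265  191  113   24 2154] [321.1 202.6] [-40.9   1.9  46. ]
```

jog_arm([
  [[10,-3.4,3.6,0,0,0,0],[10,-3.4,3.6,0,0,0,0],[10,-3.4,3.6,0,0,0,0],[10,-3.4,3.6,0,0,0,0],[10,-3.4,3.6,0,0,0,0],[10,-3.4,3.6,0,0,0,0],[9.4,-3.6,3.6,0,0,0,0],[-2.7,0,7.3,0,0,0,0],[-2.7,0,7.3,0,0,0,0],[-1.7,0,4.8,0,0,0,0]],
])

```text
time_s: 9.4
eef_pos: [0.4812, -0.0174, 0.0577]
eef_rot: [-0.038, 0.962, 0.213, 0.169]
wrist_force: [-0.7, -0.3, 0.0]
opening: 0.001
grasp_force: 0.0
```

Run:
```python
from h import *
from bench import ctrl
go(W([1,23.5,45.5]),ctrl.get_obs())
c=ctrl.camera("wrist");cv2.imwrite("pics/w4.png",c["frame"])
```

```text
tcp [ 0.4812 -0.0174  0.0577] rem(mm) [ 0.3 23.7 57.7] F [-0.72 -0.34  0.03] t 9.4 open 0.0006110646327658768
turn [-0.001  0.001 -0.   ] shift now-axes [-3.5  0.2 11.7] shift RT-axes [-3.5  0.2 11.7]
```

View pics/w4.png

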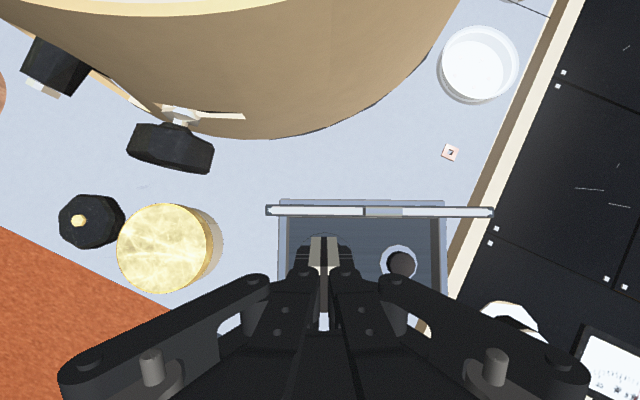

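The cover is upright at (265-492, 210), and the fingertips at (324,243) are over the mushroom key. The reset key is clear at (400,262).

jog_arm([
  [[-0.7,0,1.9,0,0,0,0],[-0.7,0,1.9,0,0,0,0],[-0.7,0,1.9,0,0,0,0],[-0.5,0,1.4,0,0,0,0],[-0.5,0,1.4,0,0,0,0],[-0.5,0,1.4,0,0,0,0],[-0.3,0,1,0,0,0,0],[-0.3,0,1,0,0,0,0],[0,0,0,0,0,0,0],[0,0,0,0,0,0,0]],
])

```text
time_s: 10.45
eef_pos: [0.4824, -0.0175, 0.0466]
eef_rot: [-0.038, 0.961, 0.213, 0.17]
wrist_force: [-0.6, -0.2, 2.5]
opening: 0.002
grasp_force: 1.1
```

Run:
```python
from h import *
from bench import ctrl
go(W([1,23.5,44]),ctrl.get_obs())
```

```text
tcp [ 0.4824 -0.0175  0.0466] rem(mm) [ 1.2 23.1 46.6] F [-0.59 -0.19  2.52] t 10.45 open 0.0018834317865924364
turn [-0.     0.     0.001] shift now-axes [-1.1 -0.4  2.3] shift RT-axes [-1.1 -0.4  2.3]
```

jog_arm([
  [[-0.3,0,0.9,0,0,0,0],[-0.3,0,0.9,0,0,0,0],[-0.3,0,0.9,0,0,0,0],[0,0,0,0,0,0,0],[0,0,0,0,0,0,0],[0,0,0,0,0,0,0],[0,0,0,0,0,0,0],[0,0,0,0,0,0,0],[0,0,0,0,0,0,0],[0,0,0,0,0,0,0]],
])

```text
time_s: 11.45
eef_pos: [0.4824, -0.0175, 0.0437]
eef_rot: [-0.038, 0.961, 0.213, 0.17]
wrist_force: [-1.8, -2.0, 3.6]
opening: 0.001
grasp_force: 1.9
```

jog_arm([
  [[-0.3,0,0.9,0,0,0,0],[-0.3,0,0.9,0,0,0,0],[-0.3,0,0.9,0,0,0,0],[0,0,0,0,0,0,0],[0,0,0,0,0,0,0],[0,0,0,0,0,0,0],[0,0,0,0,0,0,0],[0,0,0,0,0,0,0],[0,0,0,0,0,0,0],[0,0,0,0,0,0,0]],
])

```text
time_s: 12.45
eef_pos: [0.4829, -0.0175, 0.0425]
eef_rot: [-0.038, 0.961, 0.214, 0.17]
wrist_force: [-18.8, -2.4, 33.7]
opening: -0.0
grasp_force: 16.6
```

jog_arm([
  [[0.2,0,-0.5,0,0,0,0],[0,0,0,0,0,0,0],[0,0,0,0,0,0,0],[0,0,0,0,0,0,0],[0,0,0,0,0,0,0],[0,0,0,0,0,0,0],[0,0,0,0,0,0,0],[0,0,0,0,0,0,0],[0,0,0,0,0,0,0],[0,0,0,0,0,0,0]],
])

```text
time_s: 13.45
eef_pos: [0.4828, -0.0175, 0.0427]
eef_rot: [-0.038, 0.961, 0.214, 0.17]
wrist_force: [-15.0, -2.4, 27.0]
opening: -0.003
grasp_force: 13.7
```

jog_arm([
  [[0,0,0,0,0,0,0],[0,0,0,0,0,0,0],[0,0,0,0,0,0,0],[0,0,0,0,0,0,0],[0,0,0,0,0,0,0],[0,0,0,0,0,0,0],[0,0,0,0,0,0,0],[0,0,0,0,0,0,0],[0,0,0,0,0,0,0],[0,0,0,0,0,0,0]],
])

```text
time_s: 14.45
eef_pos: [0.4828, -0.0175, 0.0427]
eef_rot: [-0.038, 0.961, 0.214, 0.17]
wrist_force: [-15.3, -1.0, 27.4]
opening: -0.001
grasp_force: 13.7
```

jog_arm([
  [[1,0,-2.8,0,0,0,0],[1,0,-2.8,0,0,0,0],[1,0,-2.8,0,0,0,0],[1,0,-2.8,0,0,0,0],[1,0,-2.8,0,0,0,0],[0,9,0,0,0,0,0],[0,9,0,0,0,0,0],[0,9,0,0,0,0,0],[0,9,0,0,0,0,0],[0,9,0,0,0,0,0]],
])

```text
time_s: 15.45
eef_pos: [0.5018, -0.0592, 0.0561]
eef_rot: [-0.038, 0.961, 0.213, 0.169]
wrist_force: [0.5, -0.6, 0.2]
opening: 0.003
grasp_force: 0.0
```

Run:
```python
from h import *
from bench import ctrl
go(W([2,-22,48]),ctrl.get_obs())
c=ctrl.camera("top");cv2.imwrite("pics/t5.png",c["frame"])
c=ctrl.camera("wrist");f=c["frame"]
g=(f.max(2)<70).astype(np.uint8);n,l,s,ce=cv2.connectedComponentsWithStats(g)
for i in range(1,n):
    if 100<s[i,4]<6000 and 150<ce[i][1]<330 and 200<ce[i][0]<420:
        p=ray(c,*ce[i],.046);print(s[i],ce[i].round(1),(RM.inv().apply(p-O)*1000).round(1))
cv2.imwrite("pics/w5.png",f[150:350,150:500])
```

```text
tcp [ 0.5018 -0.0592  0.0561] rem(mm) [  1.2 -22.9  56.1] F [ 0.51 -0.6   0.19] t 15.45 open 0.002519567561474246
turn [-0.  0. -0.] shift now-axes [-2.  -0.9  7.9] shift RT-axes [-2.  -0.9  7.9]
```

View pics/w5.png

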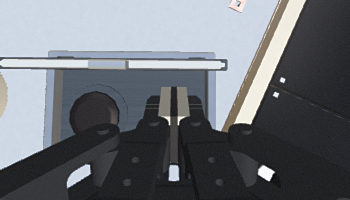

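The mushroom key is up again, at crop (95,112). The fingertips at crop (174,95) are over the reset key.

jog_arm([
  [[-1.5,0,1.9,0,0,0,0],[-0.7,0,1.9,0,0,0,0],[-0.7,0,1.9,0,0,0,0],[-0.7,0,1.9,0,0,0,0],[-0.5,0,1.4,0,0,0,0],[-0.5,0,1.4,0,0,0,0],[-0.3,0,0.9,0,0,0,0],[0,0,0,0,0,0,0],[0,0,0,0,0,0,0],[0,0,0,0,0,0,0]],
])

```text
time_s: 16.55
eef_pos: [0.5006, -0.0582, 0.0443]
eef_rot: [-0.038, 0.961, 0.214, 0.169]
wrist_force: [-6.1, 1.6, 9.8]
opening: 0.003
grasp_force: 4.8
```

jog_arm([
  [[-0.2,0,0.6,0,0,0,0],[0,0,0,0,0,0,0],[0,0,0,0,0,0,0],[0,0,0,0,0,0,0],[0,0,0,0,0,0,0],[0,0,0,0,0,0,0],[0,0,0,0,0,0,0],[0,0,0,0,0,0,0],[0,0,0,0,0,0,0],[0,0,0,0,0,0,0]],
])

```text
time_s: 17.55
eef_pos: [0.5007, -0.0582, 0.044]
eef_rot: [-0.038, 0.961, 0.214, 0.17]
wrist_force: [-9.1, 0.7, 16.0]
opening: -0.002
grasp_force: 7.6
```

The reset key is at its stop. Next I'll back out, go over the cover and come down behind it.

jog_arm([
  [[0,0,-4,0,0,0,0],[0,0,-10,0,0,0,0],[0,0,-15,0,0,0,0],[0,0,-15,0,0,0,0],[0,0,-15,0,0,0,0],[0,0,-15,0,0,0,0],[0,0,-14,0,0,0,0],[0,-8,0,0,0,0,0],[0,-8,0,0,0,0,0],[0,-8,0,0,0,0,0]],
])

```text
time_s: 18.55
eef_pos: [0.4625, -0.0484, 0.1252]
eef_rot: [-0.038, 0.961, 0.213, 0.169]
wrist_force: [1.2, 1.2, -0.1]
opening: 0.003
grasp_force: 0.0
```

Run:
```python
from h import *
from bench import ctrl
go(W([57,2,126]),ctrl.get_obs())
c=ctrl.camera("wrist");cv2.imwrite("pics/w6.png",c["frame"])
```

```text
tcp [ 0.4625 -0.0484  0.1252] rem(mm) [-29.8   3.5 125.2] F [ 1.19  1.24 -0.1 ] t 18.55 open 0.0026292991753859023
turn [-0.001  0.001  0.   ] shift now-axes [81.9  1.6 28.9] shift RT-axes [81.9  1.5 28.9]
```

View pics/w6.png

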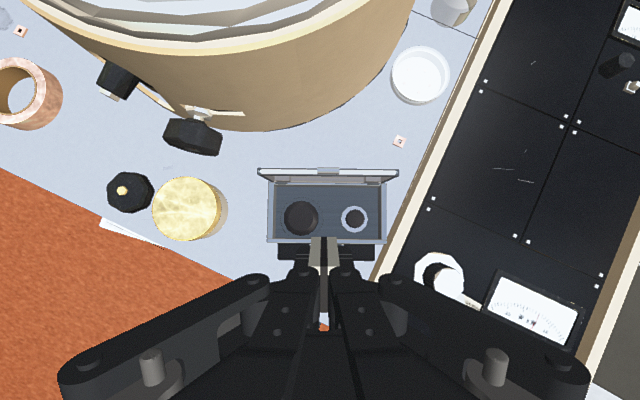

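Both keys are up, at (301,217) and (354,218), and the cover is upright at (258-398,172). I'll go over it.

jog_arm([
  [[9,0.3,3.2,0,0,0,0],[9,0.3,3.2,0,0,0,0],[9,0.3,3.2,0,0,0,0],[9,0.3,3.2,0,0,0,0],[9,0.3,3.2,0,0,0,0],[9,0,3.2,0,0,0,0],[9,0,3.2,0,0,0,0],[9,0,3.2,0,0,0,0],[10,0,3.3,0,0,0,0],[0,0,0,0,0,0,0]],
])

```text
time_s: 19.6
eef_pos: [0.5439, -0.0137, 0.1272]
eef_rot: [-0.037, 0.961, 0.214, 0.17]
wrist_force: [-0.1, -0.4, 1.0]
opening: 0.001
grasp_force: 0.0
```

Run:
```python
from h import *
from bench import ctrl
o=ctrl.get_obs();go(W([57,2,92]),o);go(W([35,2,95]),o)
```

```text
tcp [ 0.5439 -0.0137  0.1272] rem(mm) [ 58.7   0.6 127.2] F [-0.09 -0.35  1.  ] t 19.6 open 0.0008760646082561414
turn [ 0.    -0.001  0.001] shift now-axes [-13.6  -1.5  32.5] shift RT-axes [-13.6  -1.4  32.5]
tcp [ 0.5439 -0.0137  0.1272] rem(mm) [ 58.7   0.6 127.2] F [-0.09 -0.35  1.  ] t 19.6 open 0.0008760646082561414
turn [ 0.    -0.001  0.001] shift now-axes [-33.2  -1.5  22.1] shift RT-axes [-33.2  -1.4  22.1]
```

jog_arm([
  [[-2.4,-0.3,6.4,0,0,0,0],[-2.4,-0.3,6.4,0,0,0,0],[-2.4,-0.3,6.4,0,0,0,0],[-2.4,-0.3,6.4,0,0,0,0],[-2.4,-0.3,6.4,0,0,0,0],[-4.1,0,-1.5,0,0,0,0],[-4.1,0,-1.5,0,0,0,0],[-4.1,0,-1.5,0,0,0,0],[-4.1,0,-1.5,0,0,0,0],[-4.1,0,-1.5,0,0,0,0]],
])

```text
time_s: 20.6
eef_pos: [0.5219, -0.0224, 0.0931]
eef_rot: [-0.037, 0.961, 0.213, 0.17]
wrist_force: [0.5, 0.5, 0.6]
opening: -0.0
grasp_force: 0.3
```

Run:
```python
from h import *
from bench import ctrl
o=ctrl.get_obs();go(W([21,2,96]),o)
P=[(36,93),(21,96),(8.5,91.5),(-1.7,82),(-9,70.4)]
for a,b in zip(P,P[1:]): print((RT.inv().apply(W([b[0],2,b[1]])-W([a[0],2,a[1]]))*1000).round(1))
```

```text
tcp [ 0.5219 -0.0224  0.0931] rem(mm) [35.   1.9 93.1] F [0.52 0.53 0.62] t 20.6 open -0.00040233086279202137
turn [ 0.    -0.001  0.   ] shift now-axes [-12.2  -0.1  -7.5] shift RT-axes [-12.2  -0.1  -7.5]
[-13.1   0.   -7.9]
[-13.3   0.   -0. ]
[-12.8   0.    5.4]
[-10.8  -0.    8.4]
```

jog_arm([
  [[-4.1,0,-2.5,0,0,0,0],[-4.1,0,-2.5,0,0,0,0],[-4.1,0,-2.5,0,0,0,0],[-4.4,0,0,0,0,0,0],[-4.4,0,0,0,0,0,0],[-4.4,0,0,0,0,0,0],[-4.3,0,1.8,0,0,0,0],[-4.3,0,1.8,0,0,0,0],[-4.3,0,1.8,0,0,0,0],[0,0,0,0,0,0,0]],
])

```text
time_s: 21.6
eef_pos: [0.4881, -0.0377, 0.0809]
eef_rot: [-0.038, 0.962, 0.213, 0.169]
wrist_force: [0.8, 0.3, 1.4]
opening: 0.001
grasp_force: 0.5
```

Run:
```python
from h import *
from bench import ctrl
o=ctrl.get_obs();go(W([-9,2,70]),o)
c=ctrl.camera("wrist");cv2.imwrite("pics/w7.png",c["frame"])
```

```text
tcp [ 0.4881 -0.0377  0.0809] rem(mm) [-2.1  2.4 80.9] F [0.77 0.33 1.37] t 21.6 open 0.0013454677895625609
turn [-0.001  0.001 -0.   ] shift now-axes [-10.2   0.4   7.9] shift RT-axes [-10.2   0.4   7.9]
```

View pics/w7.png

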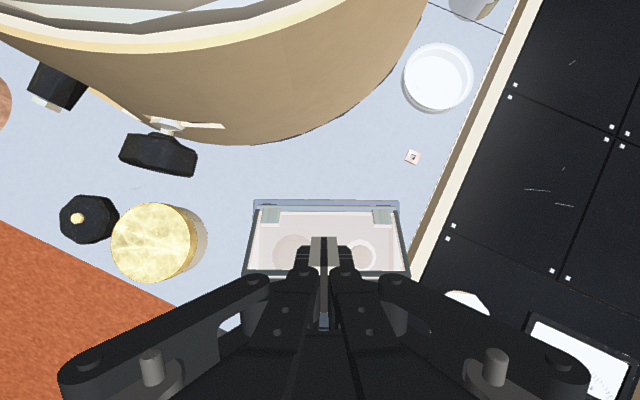

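The cover at (245-410, 200-278) is partly down under the fingertips at (323,240), and it is following them.

jog_arm([
  [[-3.4,0,2.6,0,0,0,0],[-3.4,0,2.6,0,0,0,0],[-3.4,0,2.6,0,0,0,0],[-1.5,0,2.1,0,0,0,0],[-1.5,0,2.1,0,0,0,0],[-1.5,0,2.1,0,0,0,0],[-1.5,0,2.1,0,0,0,0],[0,0,0,0,0,0,0],[0,0,0,0,0,0,0],[0,0,0,0,0,0,0]],
])

```text
time_s: 22.65
eef_pos: [0.4799, -0.0418, 0.0608]
eef_rot: [-0.038, 0.961, 0.213, 0.169]
wrist_force: [-0.8, -0.3, 1.7]
opening: -0.002
grasp_force: 0.9
```

jog_arm([
  [[-0.4,0,0.9,0,0,0,0],[-0.4,0,0.9,0,0,0,0],[-0.4,0,0.9,0,0,0,0],[-0.4,0,0.9,0,0,0,0],[-0.4,0,0.9,0,0,0,0],[-0.4,0,0.9,0,0,0,0],[-0.4,0,0.9,0,0,0,0],[0,0,0,0,0,0,0],[0,0,0,0,0,0,0],[0,0,0,0,0,0,0]],
])

```text
time_s: 23.65
eef_pos: [0.4796, -0.042, 0.0541]
eef_rot: [-0.038, 0.961, 0.213, 0.17]
wrist_force: [-4.0, -0.1, 7.4]
opening: 0.003
grasp_force: 3.6
```

jog_arm([
  [[-0.3,0,0.7,0,0,0,0],[-0.3,0,0.7,0,0,0,0],[-0.3,0,0.7,0,0,0,0],[0,0,0,0,0,0,0],[0,0,0,0,0,0,0],[0,0,0,0,0,0,0],[0,0,0,0,0,0,0],[0,0,0,0,0,0,0],[0,0,0,0,0,0,0],[0,0,0,0,0,0,0]],
])

```text
time_s: 24.65
eef_pos: [0.4798, -0.0421, 0.0529]
eef_rot: [-0.038, 0.961, 0.214, 0.17]
wrist_force: [-11.7, 0.1, 23.2]
opening: 0.004
grasp_force: 11.4
```

jog_arm([
  [[0.3,0,-1,0,0,0,0],[1,0,-3,0,0,0,0],[2,0,-6,0,0,0,0],[3,0,-10,0,0,0,0],[4,0,-15,0,0,0,0],[0,0,-20,0,0,0,0],[0,0,-20,0,0,0,0],[0,0,0,0,0,0,0],[0,0,0,0,0,0,0],[0,0,0,0,0,0,0]],
])

```text
time_s: 25.65
eef_pos: [0.4646, -0.0485, 0.125]
eef_rot: [-0.038, 0.961, 0.213, 0.169]
wrist_force: [-1.2, 0.9, -0.3]
opening: -0.002
grasp_force: 0.0
```

Run:
```python
from h import *
from bench import ctrl
o=ctrl.get_obs();go(W([-30,2,120]),o)
c=ctrl.camera("wrist");f=c["frame"];cv2.imwrite("pics/w8.png",cv2.resize(f[140:270,230:420],None,fx=4,fy=4,interpolation=cv2.INTER_CUBIC))
P=cloud(c);z=P[...,2]
for x in(20,0,-20,-28): u,v=map(int,proj(c,W([x,2,52])));print(x,u,v,np.median(z[v-2:v+3,u-15:u+15]).round(4))
```

```text
tcp [ 0.4646 -0.0485  0.125 ] rem(mm) [-28.    2.6 125. ] F [-1.17  0.93 -0.33] t 25.65 open -0.002089600924042516
turn [-0.001  0.001  0.   ] shift now-axes [-3.6  0.6  4. ] shift RT-axes [-3.6  0.6  4. ]
20 325 187 0.0525
0 325 211 0.0529
-20 325 236 0.0534
-28 325 246 0.1448
```

View pics/w8.png

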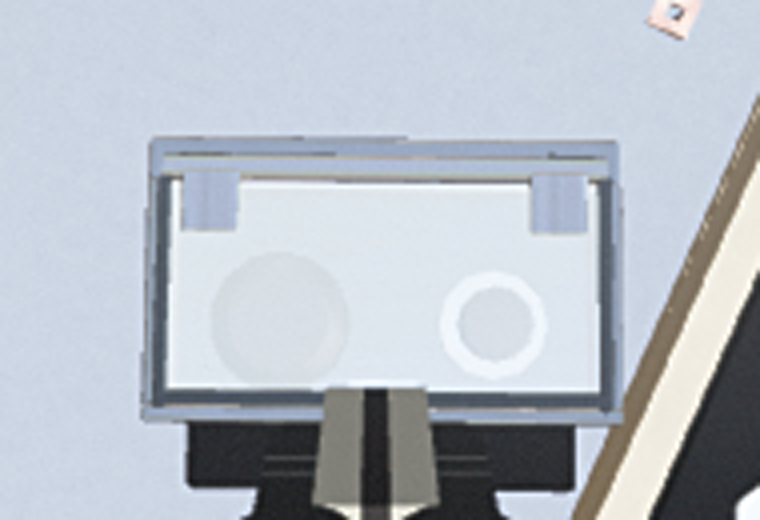

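The cover lies flat and stays held with the hand away. Both keys are visible beneath it, at crop (280,322) and (495,324).

```bash
python3 -c "
from bench import ctrl
print(ctrl.hand_in())"
```

```text
the job is handed in; nothing more can be done
None
```

I completed all the steps and handed the job in: the cover sprang up, the mushroom key was held down for over two seconds, and the reset key was pressed and let go. The cover is flat and held shut with the hand clear, and the remote moved only about 2 mm; the hand-in gave no verdict.

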